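Gauge the dowel holes of the shelf spacers and set the tight ones aside

TASK

Before the next tier goes on the rubberwood shelf, take the steel dowel gauge from its stand and try it in the hole of each spacer on the plank, going along the row from the spacer nearest the stand: press it in lightly until its collar is down on the wood or it will go no farther, and never force it. Put the gauge back fully down in its stand, and stand any spacer that would not take the whole pin upright on the middle of the bamboo coaster, for redrilling. Leave the good spacers standing where they are and the other things on the worktop alone.

Things in the scene. Friction and masses are not known exactly. Their poses are not given: they have to be found in the camera images.
- plank: rubberwood plank lying flat and fixed on the worktop, 300 long x 130 wide x 18 mm thick, the next tier of the shelf; origin at the centre of its underside, y along its length, z up. The three spacers stand in a row along it, about 90 mm apart.
- gauge_tip (a point): lower end of the dowel gauge's pin, on its axis; z points up along the gauge. The gauge: a steel pin of 12 mm diameter and 30 mm long with a 1.5 mm lead at its end, above it a stop collar of 24 mm diameter and 5 mm thick, above that a round knurled handle of 16 mm diameter and 50 mm long; 85 mm overall, about 90 g. It starts upright in the stand, pin down, collar resting on the stand's top.
- gauge_handle (a point): grip point of the gauge: on the axis of its handle, 60 mm above the pin's lower end, 25 mm above the collar's top and 25 mm below the handle's top; z up along the gauge
- stand_hole (a point): mouth of the round hole (15 mm across, 33 mm deep) in the top of the gauge stand, on its axis; z up. The stand is a fixed rubberwood block, 90 mm along its y, 60 mm along its x, 40 mm high, hole in the middle; two spare dowels stand 8 mm proud of its top, 31 mm from the hole along +y and -y. It may be at either end of the row.
- coaster_top (a point): centre of the top of the round bamboo coaster, 110 mm across, 8 mm thick, fixed on the worktop; z up. It lies at the other end of the row than the stand.
- spacer_1_center (a point): centre (half-way up) of a loose square rubberwood spacer, 40 x 40 mm, 56 mm tall, about 60 g, standing upright; x and y square to its sides, z up. All three look the same, and they stand in any order; which of them are tight is not known before they are tried.
- spacer_1_hole (a point): mouth of the dowel hole in the top of spacer 1, at the middle of the top face; z up. 13.4 mm across at the mouth. A good hole takes the whole 30 mm pin, until the collar lies on the wood; a badly drilled one narrows lower down to much less than the pin, which then stops hard about 10 mm deep with the collar about 20 mm above the wood. (Where the rules name spacer_1, its origin is the deepest point that the pin's end can reach in this hole.)
- spacer_2_center (a point): centre (half-way up) of a loose square rubberwood spacer, 40 x 40 mm, 56 mm tall, about 60 g, standing upright; x and y square to its sides, z up. All three look the same, and they stand in any order; which of them are tight is not known before they are tried.
- spacer_2_hole (a point): mouth of the dowel hole in the top of spacer 2, at the middle of the top face; z up. 13.4 mm across at the mouth. A good hole takes the whole 30 mm pin, until the collar lies on the wood; a badly drilled one narrows lower down to much less than the pin, which then stops hard about 10 mm deep with the collar about 20 mm above the wood. (Where the rules name spacer_2, its origin is the deepest point that the pin's end can reach in this hole.)
- spacer_3_center (a point): centre (half-way up) of a loose square rubberwood spacer, 40 x 40 mm, 56 mm tall, about 60 g, standing upright; x and y square to its sides, z up. All three look the same, and they stand in any order; which of them are tight is not known before they are tried.
- spacer_3_hole (a point): mouth of the dowel hole in the top of spacer 3, at the middle of the top face; z up. 13.4 mm across at the mouth. A good hole takes the whole 30 mm pin, until the collar lies on the wood; a badly drilled one narrows lower down to much less than the pin, which then stops hard about 10 mm deep with the collar about 20 mm above the wood. (Where the rules name spacer_3, its origin is the deepest point that the pin's end can reach in this hole.)
- tube_a: cardboard shuttle tube lying along the y direction, 68 mm across, 220 mm long, loose; origin at the middle of its underside; not part of the work
- tube_b: second shuttle tube, like the first
- shuttlecock: shuttlecock standing on its skirt, cork up, 66 mm across, 83 mm tall, loose; origin at the centre of its underside; not part of the work
- grip_case: closed hard plastic case for racket grips, 75 x 170 x 44 mm, loose; origin at the centre of its underside; not part of the work
Mind the look-alikes: they are no part of the job. Of the things shaped like the part that bears stand_hole, the wooden one is meant.

How it is judged (in metres and radians):
On the way, in this order (a step that is already met when the one before it is completed fails the run):
1. the gauge is pressed lightly (over 0.3 N) in the hole of the spacer at the end of the row nearest the gauge stand, its pin within 2 mm of as deep as that hole lets it go (((horizontal distance between gauge_tip and spacer_1 below 0.004 m and z of gauge_tip in the frame of spacer_1 below 0.002 m and contact force between gauge and spacer_1 above 0.3 N and ((y of stand_hole in the frame of plank above 0 m and y of spacer_1_center in the frame of plank above 0.045 m) or (y of stand_hole in the frame of plank below 0 m and y of spacer_1_center in the frame of plank below -0.045 m))) or (horizontal distance between gauge_tip and spacer_2 below 0.004 m and z of gauge_tip in the frame of spacer_2 below 0.002 m and contact force between gauge and spacer_2 above 0.3 N and ((y of stand_hole in the frame of plank above 0 m and y of spacer_2_center in the frame of plank above 0.045 m) or (y of stand_hole in the frame of plank below 0 m and y of spacer_2_center in the frame of plank below -0.045 m))) or (horizontal distance between gauge_tip and spacer_3 below 0.004 m and z of gauge_tip in the frame of spacer_3 below 0.002 m and contact force between gauge and spacer_3 above 0.3 N and ((y of stand_hole in the frame of plank above 0 m and y of spacer_3_center in the frame of plank above 0.045 m) or (y of stand_hole in the frame of plank below 0 m and y of spacer_3_center in the frame of plank below -0.045 m))))), for 0.2 s.
2. the gauge is pressed lightly (over 0.3 N) in the hole of the spacer in the middle of the row, its pin within 2 mm of as deep as that hole lets it go (((horizontal distance between gauge_tip and spacer_1 below 0.004 m and z of gauge_tip in the frame of spacer_1 below 0.002 m and contact force between gauge and spacer_1 above 0.3 N and y of spacer_1_center in the frame of plank between -0.045 and 0.045 m) or (horizontal distance between gauge_tip and spacer_2 below 0.004 m and z of gauge_tip in the frame of spacer_2 below 0.002 m and contact force between gauge and spacer_2 above 0.3 N and y of spacer_2_center in the frame of plank between -0.045 and 0.045 m) or (horizontal distance between gauge_tip and spacer_3 below 0.004 m and z of gauge_tip in the frame of spacer_3 below 0.002 m and contact force between gauge and spacer_3 above 0.3 N and y of spacer_3_center in the frame of plank between -0.045 and 0.045 m))), for 0.2 s.
3. the gauge is pressed lightly (over 0.3 N) in the hole of the spacer at the far end of the row, its pin within 2 mm of as deep as that hole lets it go (((horizontal distance between gauge_tip and spacer_1 below 0.004 m and z of gauge_tip in the frame of spacer_1 below 0.002 m and contact force between gauge and spacer_1 above 0.3 N and ((y of stand_hole in the frame of plank above 0 m and y of spacer_1_center in the frame of plank below -0.045 m) or (y of stand_hole in the frame of plank below 0 m and y of spacer_1_center in the frame of plank above 0.045 m))) or (horizontal distance between gauge_tip and spacer_2 below 0.004 m and z of gauge_tip in the frame of spacer_2 below 0.002 m and contact force between gauge and spacer_2 above 0.3 N and ((y of stand_hole in the frame of plank above 0 m and y of spacer_2_center in the frame of plank below -0.045 m) or (y of stand_hole in the frame of plank below 0 m and y of spacer_2_center in the frame of plank above 0.045 m))) or (horizontal distance between gauge_tip and spacer_3 below 0.004 m and z of gauge_tip in the frame of spacer_3 below 0.002 m and contact force between gauge and spacer_3 above 0.3 N and ((y of stand_hole in the frame of plank above 0 m and y of spacer_3_center in the frame of plank below -0.045 m) or (y of stand_hole in the frame of plank below 0 m and y of spacer_3_center in the frame of plank above 0.045 m))))), for 0.2 s.
At the end, for the whole second after the job is handed in: Tight spacers stand upright on the coaster, centre within 30 mm of its centre; good ones stand upright within 30 mm of where they were (tilt under 6 deg); the gauge is upright in its stand, pin 27 mm or more down its hole, within 5 mm of its axis; all at rest (((distance between spacer_1 and spacer_1_center below 0.01 m and distance of spacer_1_center from where it was at the start of the episode below 0.03 m) or (distance between spacer_1 and spacer_1_center above 0.01 m and horizontal distance between spacer_1_center and coaster_top below 0.03 m and z of spacer_1_center in the frame of coaster_top between 0.025 and 0.031 m)) and angle between each of spacer_1_center, spacer_2_center, spacer_3_center, gauge_tip's own z axis and vertical below 0.1 rad and linear speed of each of spacer_1, spacer_2, spacer_3, gauge below 0.02 m/s and ((distance between spacer_2 and spacer_2_center below 0.01 m and distance of spacer_2_center from where it was at the start of the episode below 0.03 m) or (distance between spacer_2 and spacer_2_center above 0.01 m and horizontal distance between spacer_2_center and coaster_top below 0.03 m and z of spacer_2_center in the frame of coaster_top between 0.025 and 0.031 m)) and ((distance between spacer_3 and spacer_3_center below 0.01 m and distance of spacer_3_center from where it was at the start of the episode below 0.03 m) or (distance between spacer_3 and spacer_3_center above 0.01 m and horizontal distance between spacer_3_center and coaster_top below 0.03 m and z of spacer_3_center in the frame of coaster_top between 0.025 and 0.031 m)) and horizontal distance between gauge_tip and stand_hole below 0.005 m and z of gauge_tip in the frame of stand_hole below -0.027 m); the robot touches nothing.
It fails at once if the gauge is forced: more than 35 N between it and a spacer (contact force between gauge and spacer_1 above 35 N or contact force between gauge and spacer_2 above 35 N or contact force between gauge and spacer_3 above 35 N).
It fails at once if a spacer is tipped over (more than 30 degrees) (angle between any of spacer_1_center, spacer_2_center, spacer_3_center's own z axis and vertical above 0.52 rad).
It fails at once if a shuttle tube, the shuttlecock or the grip case is moved by more than 20 mm (distance of any of tube_a, tube_b, shuttlecock, grip_case from where it was at the start of the episode above 0.02 m).
It also fails if it takes over 72 s, if anything falls off the work surface, if the arm or the gripper's body presses on something with over 40 N, if the wrist force passes 120 N, or if a joint passes its speed limit or range.

ROBOT

A 6-joint arm with a two-finger parallel gripper is mounted at the origin on the work surface. World frame = base frame: x ahead of the robot, y to its left, z up, the work surface at z = 0. Lengths are in mm, angles in rad, forces in N, time in s.
With the tool pointing down it reaches from about 275 to 750 mm from the base axis. Payload 10.2 kg.
Tool frame: the origin (TCP) lies at the very end of the fingers, on their centre line; the grasp point (between the pads) lies 19 mm behind it (ctrl.grip_depth is the distance from the TCP to the grasp point, in mm); y points along the fingers, z is the direction in which the jaws open and shut, and the axes are right-handed (so a half turn about y gives the same grasp; the last joint's range is limited). The gripper opens to 85 mm and grips with 20 to 120 N. Pads are 22 mm wide; open, the fingers measure 114 mm over their backs; the gripper's body (76 mm by 85 mm) begins 54 mm behind the grasp point. The pads swing forward as they close: fully open they stand 13 mm farther back than shut.
Start: joints at [-0.223, 0.313, 1.498, -0, 1.331, -0.223], TCP at [525.006, -0.013, 231.294] pointing down, gripper open.
Joint ranges: [-2.94, 2.94], [-0.97, 2.17], [0.19, 2.56], [-1.23, 4.37], [0.02, 3.11], [-2.88, 2.88]. Speed limits (rad/s): [2.39, 2.39, 3.01, 3.14, 3.14, 3.14].

INTERFACE

Orientations are given as a rotation vector (axis times angle).
In Python, from station import ctrl, imaging, job gives the robot as it stands.
- The arm moves only by the tool arm_command, never from a script. Its argument "rows" is a list of rows, each an object with "translation": the shift along the tool's x, y, z in m, a list of three; "yaw": the turn about the tool's y in rad; "fingers": the closure, from 0 (fully open) to 1 (shut). In form: [{"translation": [dx, dy, dz], "yaw": yaw, "fingers": fingers}, ...]. A call has 1 to 8 rows; each row is the pose to reach, as a shift and turn from the pose commanded when the call began, along the tool's axes at that moment; what a row does not reach only later rows make up. A row lasts 1/12 s, in which the tool goes at most 41.7 mm and 7.16 degrees, less where a joint would pass 70% of its speed; a pose out of reach is approached as far as the arm can. A call with a gripper value outside its range is refused whole. The fingers move at their own pace and stop on an object; "force" is the grip in N (left out, the last holds). Time passes only in rows, so rows that repeat a pose let the fingers close. It gives the time, the measured TCP pose, the force and the opening at its end, in the units of the state.
- ctrl.read_state(): the state, without advancing time (a new reading comes with each control period).
- imaging.read_camera(name): name is "scene" or "side" or "wrist"; returns the picture (480x640x3 uint8, red, green, blue); there is no depth.
- imaging.calibration(name): a dict with "fx", "fy", "cx", "cy" (pixels), "rvec" (rotation vector, rad) and "tvec" (3), from world to camera coordinates, as OpenCV has them. Camera axes: x right, y down, z forward; pixel columns grow to the right and rows downward; lengths in mm; the calibration is good to about 2 mm. The wrist camera is an equidistant fisheye: a pixel r from the principal point sees the ray r / f radians off the axis. A picture is of the moment at which its call begins: read the wrist's pose just before it. calibration takes no time and is no camera call; for the wrist camera it gives the pose at the moment of the call.
- job.finish_job(): hands the job in, once; it reports no verdict.
The state is a dict: "time": time; "joints": joint angles; "qvel": joint speeds; "effort": joint torques, N m; "ee_pos": TCP position; "ee_rot": TCP orientation; "contact_force": force on the tool from outside, world axes, zero at the start; "torque": the same for the moment, N m; "width": finger opening in mm.
Only numpy, scipy, OpenCV 4.12 (cv2) and the standard library are available. Lean on these libraries where they do the work, as an engineer would, in place of code of your own. Each camera call takes 0.05 s, during which the arm holds its last target. There are 200 camera calls.

## Working session

There is one attempt and no reset: what is moved stays moved. The work goes in short steps, Python scripts to look and compute and a tool call to move; the robot and the scene stay as the last step left them, time stands still between calls to the robot, and variables do not carry over. Pictures are saved under pics/ and viewed, about 8 in all and at most 12, crops included, and the job is handed in when it is done.

Besides the shell and the picture viewer there is one more tool, called after "Emit:" by a JSON object that holds its "fn" and its "kwargs", one argument or row to a line. arm_command: Moves the arm, as the interface text tells. Its arguments: {"type":"object","properties":{"rows":{"type":"array","items":{"type":"object","properties":{"translation":{"type":"array","items":{"type":"number"}},"yaw":{"type":"number"},"fingers":{"type":"number"}}}},"force":{"type":"number"}},"required":["rows"]}

```bash
mkdir -p pics; ls
python3 - <<'E'
from station import ctrl,imaging,job
import cv2
for n in("scene","side","wrist"):
    c=imaging.calibration(n);print(n,c)
    im=imaging.read_camera(n);cv2.imwrite(f"pics/{n}0.png",im[:,:,::-1])
s=ctrl.read_state();print(s, ctrl.grip_depth)
E
```

```text
pics
scene {'fx': 451.595298413847, 'fy': 451.595298413847, 'cx': 316.6793715306031, 'cy': 244.74657214251116, 'rvec': array([ 1.5867257 ,  2.22052488, -0.66960473]), 'tvec': array([ 235.07830066, -407.21736833, 1390.93292537])}
side {'fx': 495.2266514362233, 'fy': 495.2266514362233, 'cx': 322.9003580170849, 'cy': 244.2740051427881, 'rvec': array([ 2.23748185, -0.05442772,  0.05509842]), 'tvec': array([-571.06579451,   50.66324897, 1158.54647859])}
wrist {'fx': 371.64829954431775, 'fy': 371.64829954431775, 'cx': 317.2962206608199, 'cy': 240.73255050771883, 'rvec': array([-2.84638989e+00, -1.27989408e-03,  1.37651319e-03]), 'tvec': array([-524.10625035,  -37.42148974,  378.75347223])}
{'time': 0.15, 'joints': array([-2.23386948e-01,  3.13322434e-01,  1.49824261e+00,  1.14590726e-05,
        1.33101112e+00, -2.23411084e-01]), 'qvel': array([-0.00032016, -0.00184836, -0.00265816,  0.00018747,  0.0003509 ,
        0.00033691]), 'effort': array([ 1.79854873e-03, -4.12368500e+01, -2.59796566e+01, -1.57318855e-04,
        3.17765021e-03, -3.62555340e-05]), 'ee_pos': array([5.24810801e+02, 4.05825460e-02, 2.30873565e+02]), 'ee_rot': array([-1.20974562,  1.20999635, -1.20856292]), 'contact_force': array([ 0.01349351, -0.22324293,  0.0593721 ]), 'torque': array([ 0.00878772, -0.01227707, -0.0153619 ]), 'width': 85.19739984438698} 18.700000000000003
```

View pics/scene0.png

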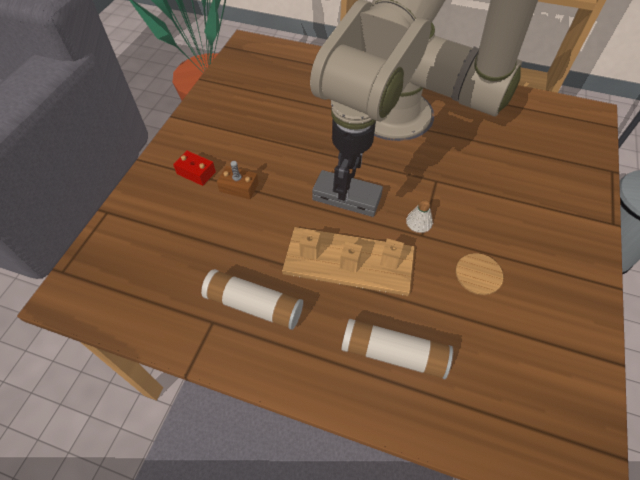

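View pics/wrist0.png

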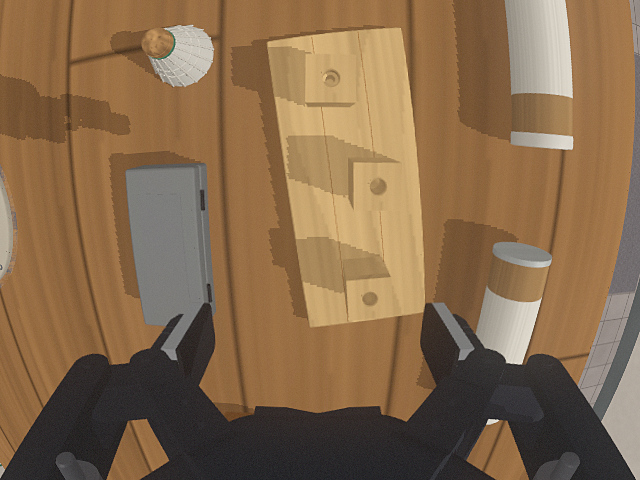

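The scene view shows the wooden stand with the gauge at about (237,178), with the red look-alike beside it. The coaster is at (480,273). In the wrist view the holes are at about (331,77), (377,186) and (370,298).

```bash
cat > h.py <<'E'
from station import ctrl,imaging,job
import cv2,numpy as np
from scipy.spatial.transform import Rotation as R
def p2w(n,uv,z,c=None):
    c=c or imaging.calibration(n);M=R.from_rotvec(c['rvec']).as_matrix();t=np.array(c['tvec'])
    a=np.array([(uv[0]-c['cx'])/c['fx'],(uv[1]-c['cy'])/c['fy']])
    if n=='wrist':
        r=np.hypot(*a);d=np.r_[a/r*np.sin(r),np.cos(r)]
    else: d=np.r_[a,1]
    o=-M.T@t;d=M.T@d
    return o+d*(z-o[2])/d[2]
def w2p(n,P,c=None):
    c=c or imaging.calibration(n);q=R.from_rotvec(c['rvec']).apply(P)+c['tvec']
    if n=='wrist':
        h=np.hypot(q[0],q[1]);k=np.arctan2(h,q[2])/h
    else:k=1/q[2]
    return q[0]*k*c['fx']+c['cx'],q[1]*k*c['fy']+c['cy']
def snap(n,f,crop=None,k=1):
    c=imaging.calibration(n);im=imaging.read_camera(n)[:,:,::-1].copy()
    cv2.imwrite('pics/raw_'+f,im)
    if crop: im=im[crop[1]:crop[3],crop[0]:crop[2]]
    cv2.imwrite('pics/'+f,cv2.resize(im,None,fx=k,fy=k,interpolation=cv2.INTER_CUBIC));return c
def st():
    s=ctrl.read_state();print('t',round(s['time'],2),'p',s['ee_pos'].round(1),'F',s['contact_force'].round(2),'w',round(s['width'],1));print(R.from_rotvec(s['ee_rot']).as_matrix().round(3).tolist());return s
E
python3 - <<'E'
from h import *
np.set_printoptions(suppress=True,precision=1)
st()
for uv in [(331,77),(377,186),(370,298)]:print('hole',p2w('wrist',uv,74))
for n,c in dict(A=[(306,54),(353,53),(354,104),(306,104)],B=[(353,163),(399,162),(401,209),(354,210)],C=[(346,279),(390,275),(391,318),(348,320)]).items():
    print(n,*[p2w('wrist',q,74)[:2] for q in c])
for uv in [(268,42),(402,28),(424,312),(311,326)]:print('plank',p2w('wrist',uv,18))
print('gauge top',p2w('scene',(234,163),95),'coll',p2w('scene',(236,177),45),'coaster',p2w('scene',(480,273),8))
for uv in [(309,238),(350,248),(393,243)]:print('hole sc',p2w('scene',uv,74))
im=cv2.imread('pics/scene0.png')
a=cv2.resize(im[140:210,160:270],None,fx=4,fy=4,interpolation=2);b=cv2.resize(im[220:310,270:520],(800,288),interpolation=2)
o=np.zeros((580,800,3),np.uint8);o[:280,:440]=a;o[290:578]=b;cv2.imwrite('pics/c1.png',o)
E
```

```text
t 0.15 p [524.8   0.  230.9] F [ 0.  -0.2  0.1] w 85.2
[[0.0, -0.001, 1.0], [-1.0, 0.0, 0.0], [-0.0, -1.0, -0.001]]
hole [534.9 118.6  74. ]
hole [573.   30.7  74. ]
hole [571.5 -69.6  74. ]
A [515.3 137.6] [552.3 138.9] [553.2  96.9] [515.3  96.5]
B [552.9  49.2] [590.7  50.9] [594.1  11.7] [554.5  10.4]
C [549.3 -51. ] [588.2 -47.5] [592.4 -90.7] [552.4 -91.9]
plank [477.6 162.5  18. ]
plank [605.  179.4  18. ]
plank [ 642.3 -115.4   18. ]
plank [ 517.4 -130.6   18. ]
gauge top [ 428.3 -323.1   95. ] coll [ 431.4 -324.6   45. ] coaster [493.  329.6   8. ]
hole sc [570.9 -70.7  74. ]
hole sc [566.8  27.1  74. ]
hole sc [521.8 116.6  74. ]
```

View pics/c1.png

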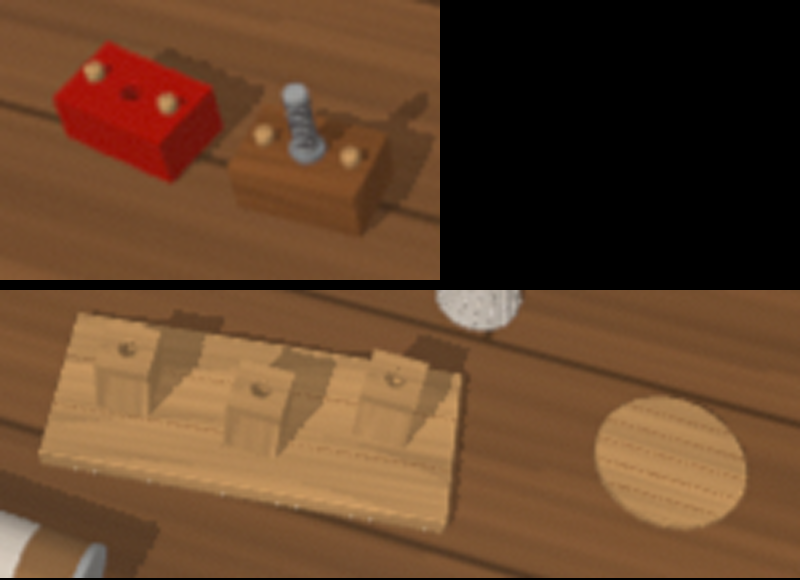

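The crop shows the gauge top at scene (233.8,163), its collar at (236.7,177), and the stand's dowels either side along a roughly y axis. I'm moving over the stand for a close look.

Emit:
{"fn": "arm_command", "kwargs": {
  "rows": [
    {"translation":[0.38,0.06,-0.096],"yaw":0,"fingers":0},
    {"translation":[0.38,0.06,-0.096],"yaw":0,"fingers":0},
    {"translation":[0.38,0.06,-0.096],"yaw":0,"fingers":0},
    {"translation":[0.38,0.06,-0.096],"yaw":0,"fingers":0},
    {"translation":[0.38,0.06,-0.096],"yaw":0,"fingers":0},
    {"translation":[0.38,0.06,-0.096],"yaw":0,"fingers":0},
    {"translation":[0.38,0.06,-0.096],"yaw":0,"fingers":0},
    {"translation":[0.38,0.06,-0.096],"yaw":0,"fingers":0}
  ],
  "force": 30
}}

```text
time: 0.82
ee_pos: [443.3, -321.3, 180.4]
ee_rot: [-1.209, 1.21, -1.209]
contact_force: [1.0, 0.1, -0.3]
width: 85.4
```

Emit:
{"fn": "arm_command", "kwargs": {
  "rows": [
    {"translation":[0.05,0.005,-0.01],"yaw":0,"fingers":0},
    {"translation":[0.05,0.005,-0.01],"yaw":0,"fingers":0},
    {"translation":[0.05,0.005,-0.01],"yaw":0,"fingers":0},
    {"translation":[0.05,0.005,-0.01],"yaw":0,"fingers":0}
  ]
}}

```text
time: 1.15
ee_pos: [434.2, -369.0, 175.5]
ee_rot: [-1.208, 1.21, -1.209]
contact_force: [0.3, 0.8, -0.4]
width: 85.5
```

Run:
```python
from h import *
st();snap('wrist','w1.png');st()
for P in [(429,-323,95),(429,-323,45)]:print(w2p('wrist',P))
```

```text
t 1.15 p [ 434.2 -369.   175.5] F [ 0.31  0.8  -0.36] w 85.5
[[-0.001, -0.0, 1.0], [-1.0, 0.001, -0.001], [-0.001, -1.0, -0.0]]
t 1.2 p [ 434.6 -368.4  175.8] F [0.29 0.11 0.14] w 85.3
[[0.001, -0.0, 1.0], [-1.0, 0.001, 0.001], [-0.001, -1.0, -0.0]]
(np.float64(308.7891109276378), np.float64(179.7995461512438))
(np.float64(310.3249258090803), np.float64(170.96120607862417))
```

View pics/w1.png

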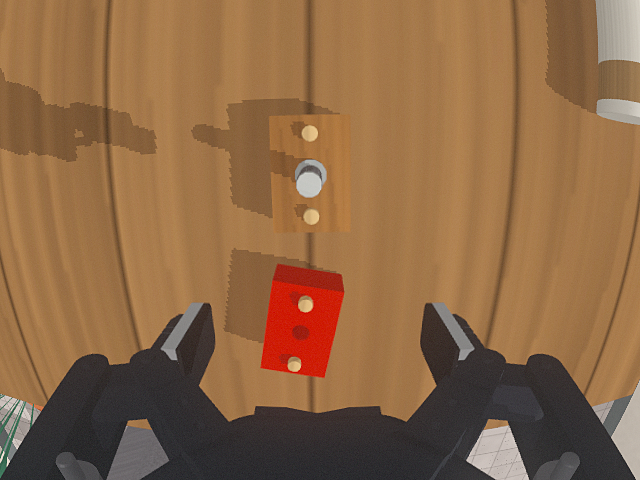

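The gauge handle top is at about (309,185), its collar centre at (311,174), and the dowels at (310,133) and (312,216), so the stand is square to the axes.

Run:
```python
from h import *
print(p2w('wrist',(309,185),95),p2w('wrist',(310.7,175),45),p2w('wrist',(310,133),48),p2w('wrist',(312,216),48))
for q in [(270,116),(349,114),(352,232),(273,233)]:print(p2w('wrist',q,40))
```

```text
[ 429.11809985 -326.17756977   95.        ] [ 429.27040406 -326.00241599   45.        ] [ 428.85412966 -295.01033491   48.        ] [ 430.21968538 -356.35145821   48.        ]
[ 399.16157151 -281.89423442   40.        ]
[ 457.3712377  -280.58497762   40.        ]
[ 461.17861998 -370.88375569   40.        ]
[ 399.63697771 -371.7689407    40.        ]
```

Emit:
{"fn": "arm_command", "kwargs": {
  "rows": [
    {"translation":[-0.0426,0.04,-0.0052],"yaw":0,"fingers":0},
    {"translation":[-0.0426,0.04,-0.0052],"yaw":0,"fingers":0},
    {"translation":[-0.0426,0.05,-0.0052],"yaw":0,"fingers":0},
    {"translation":[-0.0426,0.05,-0.0052],"yaw":0,"fingers":0}
  ]
}}

```text
time: 1.53
ee_pos: [429.3, -325.0, 124.8]
ee_rot: [-1.21, 1.209, -1.205]
contact_force: [-0.6, 0.2, -0.1]
width: 85.7
```

Run:
```python
from h import *
snap('wrist','w2.png');st();st()
print(w2p('wrist',(429.4,-325.8,95)))
```

```text
t 1.58 p [ 429.6 -326.2  126. ] F [-0.38 -0.33  1.01] w 85.6
[[0.002, -0.0, 1.0], [-1.0, 0.0, 0.002], [-0.0, -1.0, -0.0]]
t 1.58 p [ 429.6 -326.2  126. ] F [-0.38 -0.33  1.01] w 85.6
[[0.002, -0.0, 1.0], [-1.0, 0.0, 0.002], [-0.0, -1.0, -0.0]]
(np.float64(317.7461122678356), np.float64(281.87289647789623))
```

Emit:
{"fn": "arm_command", "kwargs": {
  "rows": [
    {"translation":[0,0.04,0],"yaw":0,"fingers":0},
    {"translation":[0,0.075,0],"yaw":0,"fingers":0},
    {"translation":[0,0.075,0],"yaw":0,"fingers":0},
    {"translation":[0,0.075,0],"yaw":0,"fingers":1},
    {"translation":[0,0.075,0],"yaw":0,"fingers":1},
    {"translation":[0,0.075,0],"yaw":0,"fingers":1},
    {"translation":[0,0.075,0],"yaw":0,"fingers":1},
    {"translation":[0,0.075,0],"yaw":0,"fingers":1}
  ],
  "force": 40
}}

```text
time: 2.25
ee_pos: [429.6, -327.4, 52.2]
ee_rot: [-1.209, 1.207, -1.211]
contact_force: [-0.5, -0.0, 0.4]
width: 25.5
```

Emit:
{"fn": "arm_command", "kwargs": {
  "rows": [
    {"translation":[0,0,0],"yaw":0,"fingers":1},
    {"translation":[0,0,0],"yaw":0,"fingers":1}
  ]
}}

```text
time: 2.42
ee_pos: [429.4, -327.2, 51.9]
ee_rot: [-1.209, 1.208, -1.21]
contact_force: [-0.8, 0.6, 6.5]
width: 14.8
```

Run:
```python
from h import *
snap('wrist','w3.png');st()
```

```text
t 2.47 p [ 429.4 -327.2   51.8] F [-1.17  0.8   6.06] w 15.2
[[0.0, 0.001, 1.0], [-1.0, -0.001, 0.0], [0.001, -1.0, 0.001]]
```

View pics/w3.png

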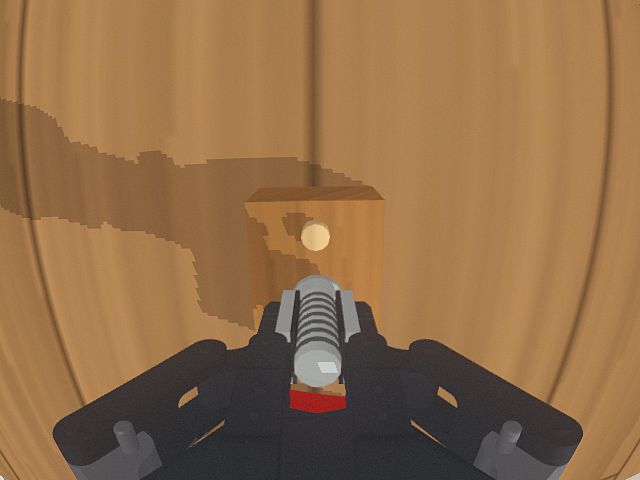

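The gauge is gripped. Its handle top is at about (318,367) and its collar top edge at (317,285).

Run:
```python
from h import *
print(p2w('wrist',(318,367),95),p2w('wrist',(317,290),45),p2w('wrist',(315.5,236),48))
for dy in (-327.2,-326,-325):print(w2p('wrist',(429.4,dy,95)),w2p('wrist',(429.4,dy+12,45)))
```

```text
[ 429.16803917 -325.18650212   95.        ] [ 428.85430036 -320.32163677   45.        ] [ 428.22794954 -294.79166051   48.        ]
(np.float64(318.70000040653554), np.float64(371.85883742356015)) (np.float64(318.26465269404184), np.float64(279.27535478318293))
(np.float64(318.7098627290261), np.float64(368.97429985370445)) (np.float64(318.26941152393084), np.float64(276.7233639415049))
(np.float64(318.7181115670349), np.float64(366.54467362750336)) (np.float64(318.2733728841576), np.float64(274.5855232191673))
```

Emit:
{"fn": "arm_command", "kwargs": {
  "rows": [
    {"translation":[0,-0.04,0],"yaw":0,"fingers":1},
    {"translation":[0,-0.08,0],"yaw":0,"fingers":1},
    {"translation":[0,-0.09,0],"yaw":0,"fingers":1},
    {"translation":[0,-0.09,0],"yaw":0,"fingers":1}
  ]
}}

```text
time: 2.8
ee_pos: [430.1, -327.9, 144.1]
ee_rot: [-1.21, 1.204, -1.215]
contact_force: [0.1, -0.4, -0.7]
width: 15.0
```

Run:
```python
from h import *
st()
```

```text
t 2.8 p [ 430.1 -327.9  144.1] F [ 0.07 -0.35 -0.7 ] w 15.0
[[0.0, 0.004, 1.0], [-1.0, -0.005, 0.0], [0.005, -1.0, 0.004]]
```

Emit:
{"fn": "arm_command", "kwargs": {
  "rows": [
    {"translation":[-0.256,0,0.141],"yaw":0,"fingers":1},
    {"translation":[-0.256,0,0.141],"yaw":0,"fingers":1},
    {"translation":[-0.256,0,0.141],"yaw":0,"fingers":1},
    {"translation":[-0.256,0,0.141],"yaw":0,"fingers":1},
    {"translation":[-0.256,0,0.141],"yaw":0,"fingers":1},
    {"translation":[-0.256,0,0.141],"yaw":0,"fingers":1},
    {"translation":[-0.256,0,0.141],"yaw":0,"fingers":1},
    {"translation":[-0.256,0,0.141],"yaw":0,"fingers":1}
  ]
}}

```text
time: 3.47
ee_pos: [571.4, -64.7, 138.9]
ee_rot: [-1.211, 1.207, -1.202]
contact_force: [0.5, 0.0, -0.8]
width: 14.8
```

Emit:
{"fn": "arm_command", "kwargs": {
  "rows": [
    {"translation":[0,0,0],"yaw":0,"fingers":1},
    {"translation":[0,0,0],"yaw":0,"fingers":1}
  ]
}}

```text
time: 3.63
ee_pos: [569.4, -70.9, 139.4]
ee_rot: [-1.211, 1.211, -1.207]
contact_force: [-0.2, -0.3, -0.5]
width: 14.9
```

Run:
```python
from h import *
snap('wrist','w4.png',(200,120,440,400),2.1)
s=st();T=s['ee_pos']
print(w2p('wrist',T+[0,1.6,-41.8]),w2p('wrist',(571,-70,74)),w2p('wrist',T+[0,1.6,-6.8]))
```

```text
t 3.68 p [569.4 -71.6 139.8] F [-0.03  0.21 -1.61] w 15.0
[[-0.001, -0.002, 1.0], [-1.0, 0.0, -0.001], [-0.0, -1.0, -0.002]]
(np.float64(318.2559324202368), np.float64(271.8876092117652)) (np.float64(320.97158060253054), np.float64(256.96747578742065)) (np.float64(318.2959121250502), np.float64(300.95333276538656))
```

View pics/w4.png

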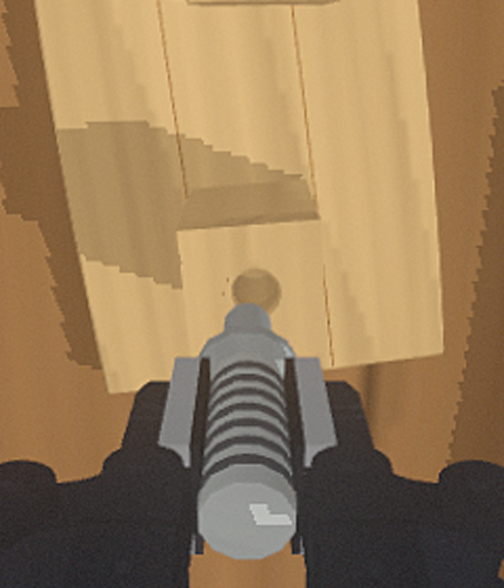

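Crop w4 shows the hole centre at about full-image (322.1,258.6). The pin is centred at u=317.9, with the upper edge of its tip at v of about 264.5.

Run:
```python
from h import *
T=ctrl.read_state()['ee_pos'];a=np.linspace(0,6.28,60)
def box(c,r):
    p=np.array([w2p('wrist',np.array(c)+[r*np.cos(t),r*np.sin(t),0]) for t in a]);q=(p-[200,120])*2.1
    return q.min(0).round(1),q.max(0).round(1)
print('holes meas x232-281 ytop268');
for c in [(571,-70,74),(571.5,-70.5,74),(572,-71,74)]:print(box(c,6.7))
for dy in (0.6,1.6,2.6):
  print(box(T+[0,dy,-41.8],4.5),'tip meas ytop~303'); print(box(T+[0,dy,-40.3],6),'x224-271'); print(box(T+[0,dy,43.2],8),'top meas x197-297,y467-560')
```

```text
holes meas x232-281 ytop268
(array([230.3, 265. ]), array([277.8, 309.8]))
(array([232.1, 266.7]), array([279.5, 311.4]))
(array([233.9, 268.4]), array([281.3, 313.1]))
(array([230.6, 306. ]), array([266.1, 338.9])) tip meas ytop~303
(array([224.5, 302.6]), array([272.2, 346.6])) x224-271
(array([197., 484.]), array([300.1, 564.9])) top meas x197-297,y467-560
(array([230.6, 302.3]), array([266.1, 335.3])) tip meas ytop~303
(array([224.5, 298.8]), array([272.2, 343. ])) x224-271
(array([196.8, 478.5]), array([300.3, 560.2])) top meas x197-297,y467-560
(array([230.5, 298.6]), array([266.2, 331.7])) tip meas ytop~303
(array([224.4, 295. ]), array([272.3, 339.4])) x224-271
(array([196.6, 473. ]), array([300.6, 555.5])) top meas x197-297,y467-560
```

Emit:
{"fn": "arm_command", "kwargs": {
  "rows": [
    {"translation":[0.0006,0,0.0026],"yaw":0,"fingers":1},
    {"translation":[0.0006,0.01,0.0026],"yaw":0,"fingers":1},
    {"translation":[0.0006,0.02,0.0026],"yaw":0,"fingers":1},
    {"translation":[0.0006,0.022,0.0026],"yaw":0,"fingers":1},
    {"translation":[0.0006,0.024,0.0026],"yaw":0,"fingers":1},
    {"translation":[0.0006,0.026,0.0026],"yaw":0,"fingers":1},
    {"translation":[0.0006,0.027,0.0026],"yaw":0,"fingers":1}
  ]
}}

```text
time: 4.27
ee_pos: [572.8, -71.6, 114.0]
ee_rot: [-1.209, 1.209, -1.21]
contact_force: [-2.1, 0.1, 4.9]
width: 15.1
```

Run:
```python
from h import *
c=snap('wrist','w5.png',(200,120,440,400),2.1);s=st()
```

```text
t 4.32 p [572.9 -71.6 114.1] F [-0.35 -0.64  1.52] w 14.9
[[0.0, 0.001, 1.0], [-1.0, -0.0, 0.0], [0.0, -1.0, 0.001]]
```

View pics/w5.png

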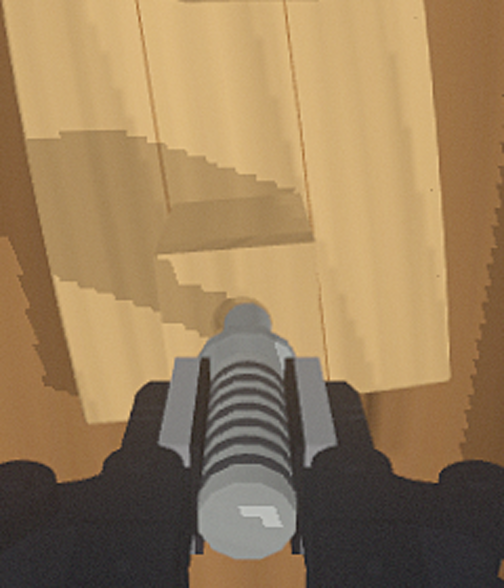

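Crop w5 shows the hole rim's left edge at x of about 214 and its top at about 296, with the pin at x 224–271. The pin is slightly too far +x and −y.

Run:
```python
from h import *
T=ctrl.read_state()['ee_pos'];a=np.linspace(0,6.28,90);print(T)
def box(c,r):
    p=np.array([w2p('wrist',np.array(c)+[r*np.cos(t),r*np.sin(t),0]) for t in a]);q=(p-[200,120])*2.1
    return q.min(0).round(1),q.max(0).round(1)
for c in [(571,-70,74),(572,-71,74)]:print(box(c,6.7))
for dy in (0.6,1.6):print(box(T+[0,dy,-41.8],4.5),box(T+[0,dy,-40.3],6))
im=cv2.imread('pics/w5.png');cv2.imwrite('pics/w5b.png',cv2.resize(im[270:360,190:310],None,fx=5,fy=5,interpolation=2))
```

```text
[572.85368207 -71.58447912 114.14952367]
(array([213.9, 296.2]), array([267.2, 345.7]))
(array([217.9, 300. ]), array([271.2, 349.3]))
(array([230.2, 305.9]), array([265.7, 338.7])) (array([224.1, 302.4]), array([271.8, 346.5]))
(array([230.1, 302.1]), array([265.7, 335.1])) (array([224.1, 298.6]), array([271.8, 342.9]))
```

View pics/w5b.png

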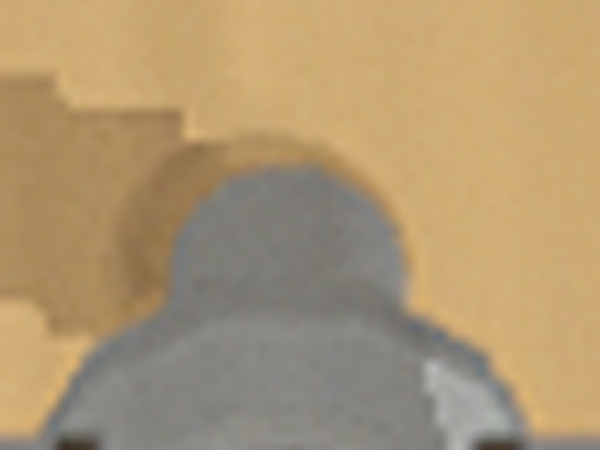

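Crop w5b shows the hole's left and top edges at (213,296.5). That puts the hole at (571,-70), with the pin 1.8 mm too far +x.

Emit:
{"fn": "arm_command", "kwargs": {
  "rows": [
    {"translation":[-0.0005,-0.001,-0.0018],"yaw":0,"fingers":1},
    {"translation":[-0.0005,-0.001,-0.0018],"yaw":0,"fingers":1},
    {"translation":[-0.0005,0.001,-0.0018],"yaw":0,"fingers":1},
    {"translation":[-0.0005,0.003,-0.0018],"yaw":0,"fingers":1},
    {"translation":[-0.0005,0.004,-0.0018],"yaw":0,"fingers":1}
  ]
}}

```text
time: 4.73
ee_pos: [570.8, -70.9, 109.4]
ee_rot: [-1.209, 1.21, -1.209]
contact_force: [0.1, 0.7, -1.3]
width: 14.9
```

Run:
```python
from h import *
st()
```

```text
t 4.73 p [570.8 -70.9 109.4] F [ 0.08  0.75 -1.33] w 14.9
[[-0.0, -0.0, 1.0], [-1.0, 0.0, -0.0], [-0.0, -1.0, -0.0]]
```

Emit:
{"fn": "arm_command", "kwargs": {
  "rows": [
    {"translation":[0,0.002,0],"yaw":0,"fingers":1},
    {"translation":[0,0.003,0],"yaw":0,"fingers":1},
    {"translation":[0,0.004,0],"yaw":0,"fingers":1},
    {"translation":[0,0.005,0],"yaw":0,"fingers":1},
    {"translation":[0,0.005,0],"yaw":0,"fingers":1}
  ]
}}

```text
time: 5.15
ee_pos: [570.8, -70.9, 104.6]
ee_rot: [-1.209, 1.209, -1.209]
contact_force: [-0.1, -0.7, 0.2]
width: 15.0
```

Emit:
{"fn": "arm_command", "kwargs": {
  "rows": [
    {"translation":[0,0.001,0],"yaw":0,"fingers":1},
    {"translation":[0,0.001,0],"yaw":0,"fingers":1}
  ]
}}

```text
time: 5.32
ee_pos: [570.8, -71.0, 103.7]
ee_rot: [-1.209, 1.209, -1.209]
contact_force: [0.0, 0.5, -1.0]
width: 14.7
```

Emit:
{"fn": "arm_command", "kwargs": {
  "rows": [
    {"translation":[0,0.001,0],"yaw":0,"fingers":1},
    {"translation":[0,0.002,0],"yaw":0,"fingers":1},
    {"translation":[0,0.003,0],"yaw":0,"fingers":1},
    {"translation":[0,0.004,0],"yaw":0,"fingers":1}
  ]
}}

```text
time: 5.65
ee_pos: [570.9, -71.0, 99.7]
ee_rot: [-1.209, 1.209, -1.209]
contact_force: [-0.7, 0.5, -1.0]
width: 14.7
```

Emit:
{"fn": "arm_command", "kwargs": {
  "rows": [
    {"translation":[0,0.003,0],"yaw":0,"fingers":1},
    {"translation":[0,0.006,0],"yaw":0,"fingers":1},
    {"translation":[0,0.009,0],"yaw":0,"fingers":1},
    {"translation":[0,0.011,0],"yaw":0,"fingers":1},
    {"translation":[0,0.012,0],"yaw":0,"fingers":1},
    {"translation":[0,0.0125,0],"yaw":0,"fingers":1},
    {"translation":[0,0.0125,0],"yaw":0,"fingers":1}
  ]
}}

```text
time: 6.23
ee_pos: [570.9, -71.0, 87.3]
ee_rot: [-1.209, 1.209, -1.209]
contact_force: [0.4, -0.7, -1.2]
width: 14.9
```

Emit:
{"fn": "arm_command", "kwargs": {
  "rows": [
    {"translation":[0,0.0005,0],"yaw":0,"fingers":1},
    {"translation":[0,0.001,0],"yaw":0,"fingers":1}
  ]
}}

```text
time: 6.4
ee_pos: [571.0, -71.0, 86.5]
ee_rot: [-1.209, 1.209, -1.209]
contact_force: [-0.0, -0.1, -0.6]
width: 14.7
```

Emit:
{"fn": "arm_command", "kwargs": {
  "rows": [
    {"translation":[0,0.0005,0],"yaw":0,"fingers":1},
    {"translation":[0,0.001,0],"yaw":0,"fingers":1}
  ]
}}

```text
time: 6.57
ee_pos: [571.1, -71.0, 85.9]
ee_rot: [-1.209, 1.209, -1.21]
contact_force: [-2.7, 0.2, 7.9]
width: 15.1
```

Emit:
{"fn": "arm_command", "kwargs": {
  "rows": [
    {"translation":[0,0.0005,0],"yaw":0,"fingers":1},
    {"translation":[0,0.0005,0],"yaw":0,"fingers":1}
  ]
}}

```text
time: 6.73
ee_pos: [571.1, -71.0, 86.0]
ee_rot: [-1.209, 1.208, -1.21]
contact_force: [-2.9, 0.8, 8.0]
width: 15.0
```

Full-depth contact: about 8 N at TCP z 86, as predicted. This first spacer is good. I'll hold, lift, and go to the middle one.

Emit:
{"fn": "arm_command", "kwargs": {
  "rows": [
    {"translation":[0,0,0],"yaw":0,"fingers":1},
    {"translation":[0,0,0],"yaw":0,"fingers":1},
    {"translation":[0,0,0],"yaw":0,"fingers":1},
    {"translation":[0,-0.02,0],"yaw":0,"fingers":1},
    {"translation":[0,-0.054,0],"yaw":0,"fingers":1},
    {"translation":[0,-0.054,0],"yaw":0,"fingers":1},
    {"translation":[0,-0.054,0],"yaw":0,"fingers":1}
  ]
}}

```text
time: 7.32
ee_pos: [571.6, -71.2, 140.3]
ee_rot: [-1.208, 1.206, -1.212]
contact_force: [-0.4, -0.1, -0.7]
width: 15.1
```

Emit:
{"fn": "arm_command", "kwargs": {
  "rows": [
    {"translation":[-0.04,0,0.001],"yaw":0,"fingers":1},
    {"translation":[-0.08,0,0.002],"yaw":0,"fingers":1},
    {"translation":[-0.1006,0,0.002],"yaw":0,"fingers":1},
    {"translation":[-0.1006,0,0.002],"yaw":0,"fingers":1},
    {"translation":[-0.1006,0,0.002],"yaw":0,"fingers":1},
    {"translation":[-0.1006,0,0.002],"yaw":0,"fingers":1}
  ]
}}

```text
time: 7.82
ee_pos: [572.6, 29.1, 138.0]
ee_rot: [-1.21, 1.21, -1.209]
contact_force: [0.6, -0.0, -1.6]
width: 15.0
```

```bash
cat >> h.py <<'E'
def box(c,r,a=np.linspace(0,6.28,90)):
    p=np.array([w2p('wrist',np.array(c)+[r*np.cos(t),r*np.sin(t),0]) for t in a]);q=(p-[260,200])*5
    return q.min(0).round(),q.max(0).round()
E
python3 - <<'E'
from h import *
snap('wrist','w6.png',(260,200,380,300),5);T=st()['ee_pos']
for c in [(573,30.6,74),(574,29.6,74)]:print(box(c,6.7))
print(box(T+[0,1,-41.8],4.5),box(T+[0,1,-40.3],6))
E
```

```text
t 7.87 p [572.7  28.8 138.2] F [-0.02  0.51 -1.42] w 14.5
[[-0.001, -0.001, 1.0], [-1.0, -0.0, -0.001], [0.0, -1.0, -0.001]]
(array([236., 233.]), array([350., 340.]))
(array([245., 241.]), array([358., 348.]))
(array([249., 325.]), array([333., 403.])) (array([234., 317.]), array([348., 422.]))
```

View pics/w6.png

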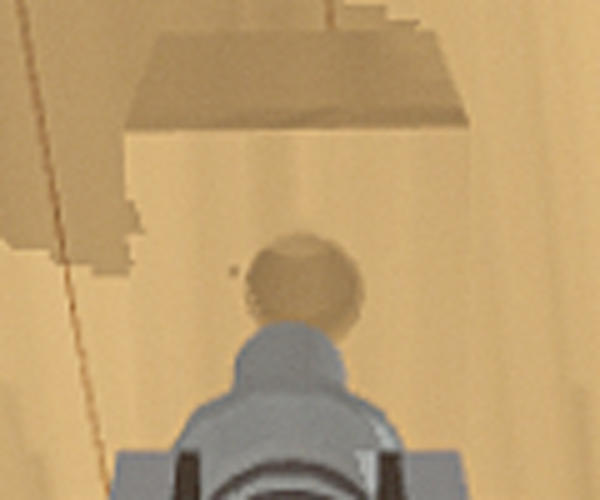

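Crop w6 shows the hole spanning x 245–362 with its top at 233, and the pin centred at 291. A small shift in +x and +y is needed.

Emit:
{"fn": "arm_command", "kwargs": {
  "rows": [
    {"translation":[-0.001,0.008,0.0009],"yaw":0,"fingers":1},
    {"translation":[-0.001,0.016,0.0009],"yaw":0,"fingers":1},
    {"translation":[-0.001,0.02,0.0009],"yaw":0,"fingers":1},
    {"translation":[-0.001,0.022,0.0009],"yaw":0,"fingers":1},
    {"translation":[-0.001,0.024,0.0009],"yaw":0,"fingers":1},
    {"translation":[-0.001,0.025,0.0009],"yaw":0,"fingers":1},
    {"translation":[-0.001,0.026,0.0009],"yaw":0,"fingers":1}
  ]
}}

```text
time: 8.45
ee_pos: [573.9, 30.6, 112.9]
ee_rot: [-1.209, 1.209, -1.209]
contact_force: [-0.3, 0.8, -0.2]
width: 15.1
```

Run:
```python
from h import *
snap('wrist','w7.png',(260,200,380,300),5);T=st()['ee_pos']
```

```text
t 8.5 p [573.8  30.6 112.8] F [ 0.73  0.15 -0.93] w 14.6
[[0.0, 0.0, 1.0], [-1.0, -0.0, 0.0], [0.0, -1.0, 0.0]]
```

Emit:
{"fn": "arm_command", "kwargs": {
  "rows": [
    {"translation":[0,0.001,0],"yaw":0,"fingers":1},
    {"translation":[0,0.002,0],"yaw":0,"fingers":1},
    {"translation":[0,0.003,0],"yaw":0,"fingers":1},
    {"translation":[0,0.004,0],"yaw":0,"fingers":1},
    {"translation":[0,0.005,0],"yaw":0,"fingers":1}
  ]
}}

```text
time: 8.92
ee_pos: [573.8, 30.6, 107.8]
ee_rot: [-1.209, 1.209, -1.209]
contact_force: [0.2, -0.4, -1.3]
width: 14.8
```

Emit:
{"fn": "arm_command", "kwargs": {
  "rows": [
    {"translation":[0,0.0005,0],"yaw":0,"fingers":1},
    {"translation":[0,0.001,0],"yaw":0,"fingers":1}
  ]
}}

```text
time: 9.08
ee_pos: [573.8, 30.6, 106.8]
ee_rot: [-1.209, 1.209, -1.209]
contact_force: [0.3, 0.2, -1.0]
width: 14.8
```

Emit:
{"fn": "arm_command", "kwargs": {
  "rows": [
    {"translation":[0,0.0005,0],"yaw":0,"fingers":1},
    {"translation":[0,0.001,0],"yaw":0,"fingers":1}
  ]
}}

```text
time: 9.25
ee_pos: [573.8, 30.6, 105.8]
ee_rot: [-1.209, 1.209, -1.209]
contact_force: [1.1, 0.5, -0.9]
width: 15.2
```

Emit:
{"fn": "arm_command", "kwargs": {
  "rows": [
    {"translation":[0,0.0005,0],"yaw":0,"fingers":1},
    {"translation":[0,0.001,0],"yaw":0,"fingers":1}
  ]
}}

```text
time: 9.42
ee_pos: [573.8, 30.6, 104.8]
ee_rot: [-1.209, 1.209, -1.209]
contact_force: [0.5, 0.4, -0.9]
width: 14.8
```

Emit:
{"fn": "arm_command", "kwargs": {
  "rows": [
    {"translation":[0,0.0005,0],"yaw":0,"fingers":1},
    {"translation":[0,0.0005,0],"yaw":0,"fingers":1}
  ]
}}

```text
time: 9.58
ee_pos: [573.8, 30.6, 104.3]
ee_rot: [-1.209, 1.209, -1.209]
contact_force: [-0.5, 0.1, -0.5]
width: 15.2
```

Emit:
{"fn": "arm_command", "kwargs": {
  "rows": [
    {"translation":[0,0.001,0],"yaw":0,"fingers":1},
    {"translation":[0,0.002,0],"yaw":0,"fingers":1},
    {"translation":[0,0.003,0],"yaw":0,"fingers":1},
    {"translation":[0,0.004,0],"yaw":0,"fingers":1}
  ]
}}

```text
time: 9.92
ee_pos: [573.8, 30.6, 100.2]
ee_rot: [-1.209, 1.209, -1.209]
contact_force: [-0.0, -0.4, -0.4]
width: 14.8
```

Emit:
{"fn": "arm_command", "kwargs": {
  "rows": [
    {"translation":[0,0.003,0],"yaw":0,"fingers":1},
    {"translation":[0,0.006,0],"yaw":0,"fingers":1},
    {"translation":[0,0.009,0],"yaw":0,"fingers":1},
    {"translation":[0,0.011,0],"yaw":0,"fingers":1},
    {"translation":[0,0.012,0],"yaw":0,"fingers":1},
    {"translation":[0,0.0125,0],"yaw":0,"fingers":1},
    {"translation":[0,0.013,0],"yaw":0,"fingers":1}
  ]
}}

```text
time: 10.5
ee_pos: [573.8, 30.6, 87.4]
ee_rot: [-1.209, 1.209, -1.209]
contact_force: [0.4, 0.5, -0.5]
width: 14.7
```

Emit:
{"fn": "arm_command", "kwargs": {
  "rows": [
    {"translation":[0,0.0005,0],"yaw":0,"fingers":1},
    {"translation":[0,0.001,0],"yaw":0,"fingers":1}
  ]
}}

```text
time: 10.67
ee_pos: [573.9, 30.6, 86.4]
ee_rot: [-1.209, 1.209, -1.209]
contact_force: [0.4, -0.7, -1.2]
width: 14.6
```

Emit:
{"fn": "arm_command", "kwargs": {
  "rows": [
    {"translation":[0,0.0005,0],"yaw":0,"fingers":1},
    {"translation":[0,0.0005,0],"yaw":0,"fingers":1}
  ]
}}

```text
time: 10.83
ee_pos: [573.9, 30.6, 86.0]
ee_rot: [-1.209, 1.209, -1.209]
contact_force: [0.4, -0.7, 0.2]
width: 15.2
```

Emit:
{"fn": "arm_command", "kwargs": {
  "rows": [
    {"translation":[0,0.0005,0],"yaw":0,"fingers":1},
    {"translation":[0,0.001,0],"yaw":0,"fingers":1},
    {"translation":[0,0.001,0],"yaw":0,"fingers":1},
    {"translation":[0,0.001,0],"yaw":0,"fingers":1},
    {"translation":[0,0.001,0],"yaw":0,"fingers":1}
  ]
}}

```text
time: 11.25
ee_pos: [574.0, 30.6, 86.0]
ee_rot: [-1.209, 1.208, -1.21]
contact_force: [-3.3, -0.7, 8.3]
width: 15.1
```

Spacer 2 in the row is good too (collar down at 86.0, 8 N). I'm going on to the far one.

Emit:
{"fn": "arm_command", "kwargs": {
  "rows": [
    {"translation":[0,0,0],"yaw":0,"fingers":1},
    {"translation":[0,-0.02,0],"yaw":0,"fingers":1},
    {"translation":[0,-0.053,0],"yaw":0,"fingers":1},
    {"translation":[0,-0.053,0],"yaw":0,"fingers":1},
    {"translation":[0,-0.053,0],"yaw":0,"fingers":1}
  ]
}}

```text
time: 11.67
ee_pos: [574.5, 30.6, 139.2]
ee_rot: [-1.207, 1.207, -1.211]
contact_force: [-0.6, -1.3, -2.5]
width: 14.9
```

Emit:
{"fn": "arm_command", "kwargs": {
  "rows": [
    {"translation":[-0.036,0,-0.017],"yaw":0,"fingers":1},
    {"translation":[-0.072,0,-0.034],"yaw":0,"fingers":1},
    {"translation":[-0.0864,0,-0.0395],"yaw":0,"fingers":1},
    {"translation":[-0.0864,0,-0.0395],"yaw":0,"fingers":1},
    {"translation":[-0.0864,0,-0.0395],"yaw":0,"fingers":1},
    {"translation":[-0.0864,0,-0.0395],"yaw":0,"fingers":1}
  ]
}}

```text
time: 12.17
ee_pos: [534.5, 116.3, 137.2]
ee_rot: [-1.21, 1.21, -1.209]
contact_force: [-0.1, 0.1, -1.2]
width: 15.0
```

Run:
```python
from h import *
snap('wrist','w8.png',(260,200,380,300),5);T=st()['ee_pos']
for c in [(534.5,118,74),(535.5,117,74)]:print(box(c,6.7))
print(box(T+[0,1,-41.8],4.5),box(T+[0,1,-40.3],6))
```

```text
t 12.22 p [534.6 116.1 137.3] F [0.05 0.   0.03] w 15.0
[[-0.001, -0.001, 1.0], [-1.0, -0.0, -0.001], [0.0, -1.0, -0.001]]
(array([233., 234.]), array([347., 342.]))
(array([241., 242.]), array([355., 350.]))
(array([248., 325.]), array([333., 403.])) (array([234., 316.]), array([347., 421.]))
```

View pics/w8.png

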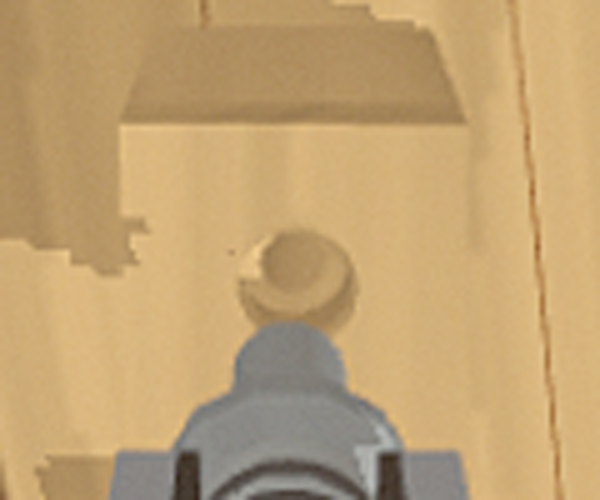

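Crop w8 shows the hole centred at about x 297 with its top at 228, and a step visible inside it, so it is probably the tight one. I'll insert gently.

Emit:
{"fn": "arm_command", "kwargs": {
  "rows": [
    {"translation":[-0.0017,0.008,0.0003],"yaw":0,"fingers":1},
    {"translation":[-0.0017,0.016,0.0003],"yaw":0,"fingers":1},
    {"translation":[-0.0017,0.02,0.0003],"yaw":0,"fingers":1},
    {"translation":[-0.0017,0.022,0.0003],"yaw":0,"fingers":1},
    {"translation":[-0.0017,0.023,0.0003],"yaw":0,"fingers":1},
    {"translation":[-0.0017,0.024,0.0003],"yaw":0,"fingers":1},
    {"translation":[-0.0017,0.025,0.0003],"yaw":0,"fingers":1}
  ]
}}

```text
time: 12.8
ee_pos: [534.8, 118.7, 113.0]
ee_rot: [-1.209, 1.209, -1.209]
contact_force: [1.0, -0.4, -1.7]
width: 14.9
```

Emit:
{"fn": "arm_command", "kwargs": {
  "rows": [
    {"translation":[0,0.001,0],"yaw":0,"fingers":1},
    {"translation":[0,0.001,0],"yaw":0,"fingers":1}
  ]
}}

```text
time: 12.97
ee_pos: [534.7, 118.7, 111.8]
ee_rot: [-1.209, 1.209, -1.209]
contact_force: [0.2, -0.9, -1.2]
width: 15.1
```

Emit:
{"fn": "arm_command", "kwargs": {
  "rows": [
    {"translation":[0,0.001,0],"yaw":0,"fingers":1},
    {"translation":[0,0.002,0],"yaw":0,"fingers":1},
    {"translation":[0,0.003,0],"yaw":0,"fingers":1},
    {"translation":[0,0.004,0],"yaw":0,"fingers":1},
    {"translation":[0,0.0045,0],"yaw":0,"fingers":1}
  ]
}}

```text
time: 13.38
ee_pos: [534.6, 118.7, 107.2]
ee_rot: [-1.209, 1.209, -1.209]
contact_force: [-0.0, -0.2, -1.2]
width: 15.0
```

Emit:
{"fn": "arm_command", "kwargs": {
  "rows": [
    {"translation":[0,0.0005,0],"yaw":0,"fingers":1},
    {"translation":[0,0.0005,0],"yaw":0,"fingers":1}
  ]
}}

```text
time: 13.55
ee_pos: [534.6, 118.7, 106.8]
ee_rot: [-1.209, 1.209, -1.209]
contact_force: [1.6, -0.4, -0.9]
width: 14.7
```

Emit:
{"fn": "arm_command", "kwargs": {
  "rows": [
    {"translation":[0,0.0005,0],"yaw":0,"fingers":1},
    {"translation":[0,0.0005,0],"yaw":0,"fingers":1}
  ]
}}

```text
time: 13.72
ee_pos: [534.6, 118.7, 106.3]
ee_rot: [-1.209, 1.209, -1.209]
contact_force: [0.8, -0.2, -0.5]
width: 15.0
```

Emit:
{"fn": "arm_command", "kwargs": {
  "rows": [
    {"translation":[0,0.0005,0],"yaw":0,"fingers":1},
    {"translation":[0,0.0005,0],"yaw":0,"fingers":1}
  ]
}}

```text
time: 13.88
ee_pos: [534.7, 118.7, 106.0]
ee_rot: [-1.209, 1.209, -1.209]
contact_force: [0.0, -0.7, -1.0]
width: 14.8
```

Emit:
{"fn": "arm_command", "kwargs": {
  "rows": [
    {"translation":[0,0.0005,0],"yaw":0,"fingers":1},
    {"translation":[0,0.0005,0],"yaw":0,"fingers":1}
  ]
}}

```text
time: 14.05
ee_pos: [534.7, 118.7, 105.8]
ee_rot: [-1.209, 1.209, -1.209]
contact_force: [-2.0, -1.0, 4.3]
width: 14.7
```

Emit:
{"fn": "arm_command", "kwargs": {
  "rows": [
    {"translation":[0,0.0005,0],"yaw":0,"fingers":1},
    {"translation":[0,0.0005,0],"yaw":0,"fingers":1},
    {"translation":[0,0.0005,0],"yaw":0,"fingers":1},
    {"translation":[0,0.0005,0],"yaw":0,"fingers":1}
  ]
}}

```text
time: 14.38
ee_pos: [534.9, 118.7, 105.6]
ee_rot: [-1.209, 1.208, -1.21]
contact_force: [-2.9, -1.1, 8.3]
width: 14.8
```

It stopped hard 10 mm deep at about 9 N, so the far spacer is tight. I'm taking the gauge back to the stand.

Emit:
{"fn": "arm_command", "kwargs": {
  "rows": [
    {"translation":[0,0,0],"yaw":0,"fingers":1},
    {"translation":[0,-0.02,0],"yaw":0,"fingers":1},
    {"translation":[0,-0.042,0],"yaw":0,"fingers":1},
    {"translation":[0,-0.042,0],"yaw":0,"fingers":1},
    {"translation":[0.04,-0.042,-0.0095],"yaw":0,"fingers":1},
    {"translation":[0.08,-0.042,-0.019],"yaw":0,"fingers":1},
    {"translation":[0.12,-0.042,-0.0284],"yaw":0,"fingers":1},
    {"translation":[0.16,-0.042,-0.0379],"yaw":0,"fingers":1}
  ]
}}

```text
time: 15.05
ee_pos: [495.7, -42.5, 146.3]
ee_rot: [-1.21, 1.209, -1.208]
contact_force: [0.1, 0.2, -0.6]
width: 15.1
```

Emit:
{"fn": "arm_command", "kwargs": {
  "rows": [
    {"translation":[0.2858,0,-0.0676],"yaw":0,"fingers":1},
    {"translation":[0.2858,0,-0.0676],"yaw":0,"fingers":1},
    {"translation":[0.2858,0,-0.0676],"yaw":0,"fingers":1},
    {"translation":[0.2858,0,-0.0676],"yaw":0,"fingers":1},
    {"translation":[0.2858,0,-0.0676],"yaw":0,"fingers":1},
    {"translation":[0.2858,0,-0.0676],"yaw":0,"fingers":1},
    {"translation":[0.2858,0,-0.0676],"yaw":0,"fingers":1},
    {"translation":[0.2858,0,-0.0676],"yaw":0,"fingers":1}
  ]
}}

```text
time: 15.72
ee_pos: [427.1, -332.9, 146.1]
ee_rot: [-1.208, 1.212, -1.214]
contact_force: [0.9, 0.4, -1.0]
width: 14.7
```

Emit:
{"fn": "arm_command", "kwargs": {
  "rows": [
    {"translation":[0,0,0],"yaw":0,"fingers":1},
    {"translation":[0,0,0],"yaw":0,"fingers":1},
    {"translation":[0,0,0],"yaw":0,"fingers":1},
    {"translation":[0,0,0],"yaw":0,"fingers":1}
  ]
}}

```text
time: 16.05
ee_pos: [429.6, -325.8, 146.8]
ee_rot: [-1.21, 1.208, -1.208]
contact_force: [0.5, -0.2, -0.3]
width: 14.8
```

Run:
```python
from h import *
snap('wrist','w9.png',(260,200,380,300),5);st()
```

```text
t 16.1 p [ 429.5 -326.   146.9] F [ 0.14  0.24 -1.37] w 15.1
[[0.002, -0.0, 1.0], [-1.0, 0.0, 0.002], [-0.0, -1.0, -0.0]]
```

Emit:
{"fn": "arm_command", "kwargs": {
  "rows": [
    {"translation":[0.001,0.03,0],"yaw":0,"fingers":1},
    {"translation":[0.001,0.05,0],"yaw":0,"fingers":1},
    {"translation":[0.001,0.056,0],"yaw":0,"fingers":1},
    {"translation":[0.001,0.06,0],"yaw":0,"fingers":1},
    {"translation":[0.001,0.064,0],"yaw":0,"fingers":1},
    {"translation":[0.001,0.067,0],"yaw":0,"fingers":1},
    {"translation":[0.001,0.069,0],"yaw":0,"fingers":1},
    {"translation":[0.001,0.07,0],"yaw":0,"fingers":1}
  ]
}}

```text
time: 16.77
ee_pos: [429.3, -328.2, 77.2]
ee_rot: [-1.209, 1.208, -1.21]
contact_force: [-0.3, 0.5, -0.7]
width: 15.3
```

Run:
```python
from h import *
st()
```

```text
t 16.77 p [ 429.3 -328.2   77.2] F [-0.33  0.47 -0.72] w 15.3
[[0.0, 0.001, 1.0], [-1.0, -0.001, 0.0], [0.001, -1.0, 0.001]]
```

Emit:
{"fn": "arm_command", "kwargs": {
  "rows": [
    {"translation":[-0.001,0.006,0],"yaw":0,"fingers":1},
    {"translation":[-0.001,0.012,0],"yaw":0,"fingers":1},
    {"translation":[-0.001,0.018,0],"yaw":0,"fingers":1},
    {"translation":[-0.001,0.022,0],"yaw":0,"fingers":1},
    {"translation":[-0.001,0.0235,0],"yaw":0,"fingers":1},
    {"translation":[-0.001,0.0245,0],"yaw":0,"fingers":1},
    {"translation":[-0.001,0.0245,0],"yaw":0,"fingers":1}
  ]
}}

```text
time: 17.35
ee_pos: [429.1, -327.1, 52.3]
ee_rot: [-1.209, 1.209, -1.209]
contact_force: [-0.5, 0.7, -0.7]
width: 14.9
```

Emit:
{"fn": "arm_command", "kwargs": {
  "rows": [
    {"translation":[0,0.0005,0],"yaw":0,"fingers":1},
    {"translation":[0,0.0005,0],"yaw":0,"fingers":1}
  ]
}}

```text
time: 17.52
ee_pos: [429.2, -327.2, 52.0]
ee_rot: [-1.209, 1.209, -1.21]
contact_force: [0.0, 0.3, -0.5]
width: 14.9
```

Emit:
{"fn": "arm_command", "kwargs": {
  "rows": [
    {"translation":[0,0,0],"yaw":0,"fingers":0},
    {"translation":[0,0,0],"yaw":0,"fingers":0},
    {"translation":[0,0,0],"yaw":0,"fingers":0},
    {"translation":[0,0,0],"yaw":0,"fingers":0},
    {"translation":[0,0,0],"yaw":0,"fingers":0},
    {"translation":[0,-0.03,0],"yaw":0,"fingers":0},
    {"translation":[0,-0.07,0],"yaw":0,"fingers":0},
    {"translation":[0,-0.11,0],"yaw":0,"fingers":0}
  ]
}}

```text
time: 18.18
ee_pos: [428.7, -326.6, 162.8]
ee_rot: [-1.209, 1.211, -1.207]
contact_force: [0.8, -0.5, 0.5]
width: 85.4
```

Run:
```python
from h import *
snap('wrist','w10.png');st();snap('scene','s10.png')
# look at gauge automatically: predicted top/collar
for P in [(429.4,-325.8,95),(429.4,-325.8,45)]:print(w2p('wrist',P))
```

```text
t 18.23 p [ 431.  -329.1  171.4] F [ 1.52 -1.77  8.37] w 85.3
[[0.0, 0.008, 1.0], [-1.0, -0.009, 0.0], [0.009, -1.0, 0.008]]
(np.float64(314.5738728851888), np.float64(249.3402263185725))
(np.float64(314.54421472692286), np.float64(227.52956637825713))
```

Run:
```python
from h import *
print('coaster',p2w('scene',(479.7,274.1),8),'cock base',p2w('scene',(420,222),15),p2w('scene',(424,205),75),'tube end near',p2w('scene',(350,345),34),'tube top',p2w('scene',(453,362),34))
im=cv2.imread('pics/raw_w10.png')[100:400,160:480]
cv2.imwrite('pics/w10b.png',cv2.resize(im,None,fx=2,fy=2,interpolation=2)[:600])
st()
```

```text
coaster [496.23370783 329.31857514   8.        ] cock base [396.78051977 164.3850602   15.        ] [390.24366968 161.52244938  75.        ] tube end near [773.03563326  91.19158883  34.        ] tube top [739.70690979 300.89831395  34.        ]
t 18.28 p [ 430.9 -329.1  168. ] F [0.62 0.15 0.41] w 85.3
[[0.0, 0.007, 1.0], [-1.0, -0.009, 0.0], [0.009, -1.0, 0.007]]
```

View pics/w10b.png

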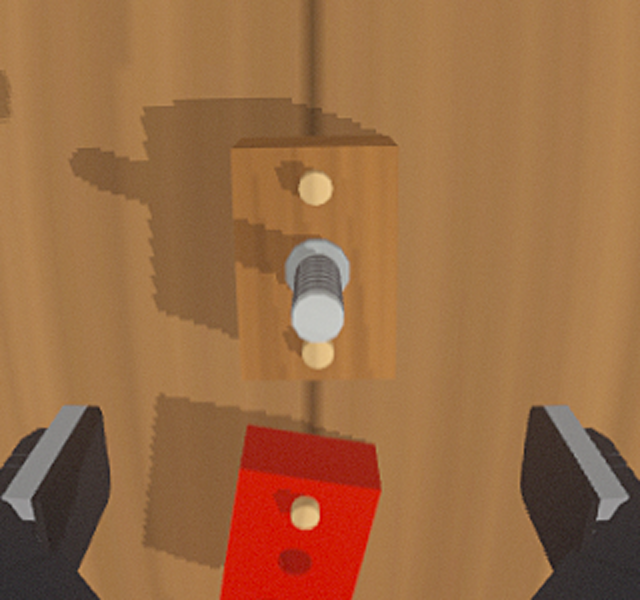

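Crop w10b shows the gauge upright in its wooden stand with the collar seated on top at crop (318,268). Next is the far, tight spacer.

Emit:
{"fn": "arm_command", "kwargs": {
  "rows": [
    {"translation":[-0.4468,-0.02,0.1055],"yaw":0,"fingers":0},
    {"translation":[-0.4468,-0.02,0.1055],"yaw":0,"fingers":0},
    {"translation":[-0.4468,-0.02,0.1055],"yaw":0,"fingers":0},
    {"translation":[-0.4468,-0.02,0.1055],"yaw":0,"fingers":0},
    {"translation":[-0.4468,-0.02,0.1055],"yaw":0,"fingers":0},
    {"translation":[-0.4468,-0.02,0.1055],"yaw":0,"fingers":0},
    {"translation":[-0.4468,-0.02,0.1055],"yaw":0,"fingers":0},
    {"translation":[-0.4468,-0.02,0.1055],"yaw":0,"fingers":0}
  ]
}}

```text
time: 18.95
ee_pos: [505.6, -0.9, 176.3]
ee_rot: [-1.209, 1.209, -1.209]
contact_force: [0.6, -0.5, 0.0]
width: 85.0
```

Emit:
{"fn": "arm_command", "kwargs": {
  "rows": [
    {"translation":[-0.13,0,0.03],"yaw":0,"fingers":0},
    {"translation":[-0.13,0,0.03],"yaw":0,"fingers":0},
    {"translation":[-0.13,0,0.03],"yaw":0,"fingers":0},
    {"translation":[-0.13,0,0.03],"yaw":0,"fingers":0},
    {"translation":[-0.13,0,0.03],"yaw":0,"fingers":0},
    {"translation":[-0.13,0,0.03],"yaw":0,"fingers":0}
  ]
}}

```text
time: 19.45
ee_pos: [535.4, 126.8, 175.9]
ee_rot: [-1.21, 1.209, -1.209]
contact_force: [0.3, -0.3, -0.6]
width: 85.1
```

Run:
```python
from h import *
snap('wrist','w11.png');st()
print(w2p('wrist',(534.8,119.7,74)))
```

```text
t 19.5 p [535.4 126.1 176. ] F [-0.15 -0.43 -0.16] w 85.5
[[-0.001, -0.001, 1.0], [-1.0, -0.0, -0.001], [0.0, -1.0, -0.001]]
(np.float64(317.04769567259893), np.float64(250.22598993985406))
```

Emit:
{"fn": "arm_command", "kwargs": {
  "rows": [
    {"translation":[0.0064,0.02,-0.0006],"yaw":0,"fingers":0},
    {"translation":[0.0064,0.05,-0.0006],"yaw":0,"fingers":0},
    {"translation":[0.0064,0.08,-0.0006],"yaw":0,"fingers":0},
    {"translation":[0.0064,0.08,-0.0006],"yaw":0,"fingers":0},
    {"translation":[0.0064,0.08,-0.0006],"yaw":0,"fingers":0}
  ]
}}

```text
time: 19.92
ee_pos: [534.7, 119.3, 96.2]
ee_rot: [-1.21, 1.212, -1.21]
contact_force: [0.5, 0.4, -0.2]
width: 85.5
```

Run:
```python
from h import *
snap('wrist','w12.png');st()
for d in ((-20,20),(20,20),(20,-20),(-20,-20)): print(np.round(w2p('wrist',(534.8+d[0],119.7+d[1],74))))
```

```text
t 19.97 p [535.6 119.7  97.6] F [-0.22 -0.97  1.15] w 85.6
[[-0.001, 0.001, 1.0], [-1.0, -0.0, -0.001], [0.0, -1.0, 0.001]]
[274. 250.]
[359. 249.]
[356. 324.]
[277. 324.]
```

View pics/w12.png

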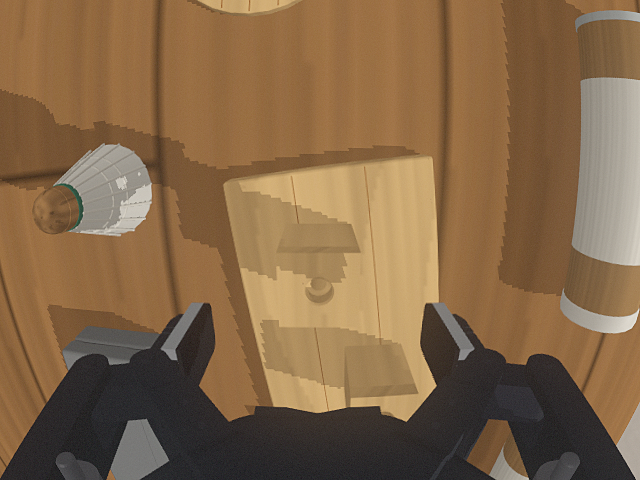

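w12 shows the tight spacer centred between the open fingers, with its hole at (319,290) and its far top edge at v=251. The jaws are clear of everything, so I'll descend and grip.

Emit:
{"fn": "arm_command", "kwargs": {
  "rows": [
    {"translation":[0,0.02,-0.0008],"yaw":0,"fingers":0},
    {"translation":[0,0.04,-0.0008],"yaw":0,"fingers":0},
    {"translation":[0,0.056,-0.0008],"yaw":0,"fingers":0},
    {"translation":[0,0.056,-0.0008],"yaw":0,"fingers":0},
    {"translation":[0,0.056,-0.0008],"yaw":0,"fingers":1},
    {"translation":[0,0.056,-0.0008],"yaw":0,"fingers":1},
    {"translation":[0,0.056,-0.0008],"yaw":0,"fingers":1},
    {"translation":[0,0.056,-0.0008],"yaw":0,"fingers":1}
  ],
  "force": 30
}}

```text
time: 20.63
ee_pos: [535.0, 120.6, 41.8]
ee_rot: [-1.207, 1.208, -1.21]
contact_force: [-3.8, 0.8, 23.1]
width: 39.6
```

Emit:
{"fn": "arm_command", "kwargs": {
  "rows": [
    {"translation":[0,0,0],"yaw":0,"fingers":1},
    {"translation":[0,0,0],"yaw":0,"fingers":1}
  ]
}}

```text
time: 20.8
ee_pos: [535.0, 120.6, 41.8]
ee_rot: [-1.207, 1.207, -1.21]
contact_force: [-1.1, 0.0, 8.1]
width: 39.5
```

Emit:
{"fn": "arm_command", "kwargs": {
  "rows": [
    {"translation":[0,-0.03,0],"yaw":0,"fingers":1},
    {"translation":[0,-0.06,0],"yaw":0,"fingers":1},
    {"translation":[0,-0.08,0],"yaw":0,"fingers":1},
    {"translation":[-0.035,-0.08,-0.006],"yaw":0,"fingers":1},
    {"translation":[-0.07,-0.08,-0.013],"yaw":0,"fingers":1},
    {"translation":[-0.105,-0.08,-0.02],"yaw":0,"fingers":1},
    {"translation":[-0.14,-0.08,-0.026],"yaw":0,"fingers":1},
    {"translation":[-0.17,-0.08,-0.032],"yaw":0,"fingers":1}
  ]
}}

```text
time: 21.47
ee_pos: [501.5, 292.7, 120.8]
ee_rot: [-1.209, 1.209, -1.209]
contact_force: [-0.2, -0.0, -0.7]
width: 39.5
```

Emit:
{"fn": "arm_command", "kwargs": {
  "rows": [
    {"translation":[-0.03,0,-0.006],"yaw":0,"fingers":1},
    {"translation":[-0.039,0,-0.007],"yaw":0,"fingers":1},
    {"translation":[-0.039,0,-0.007],"yaw":0,"fingers":1},
    {"translation":[-0.039,0,-0.007],"yaw":0,"fingers":1}
  ]
}}

```text
time: 21.8
ee_pos: [495.3, 329.2, 120.4]
ee_rot: [-1.21, 1.209, -1.209]
contact_force: [0.2, -0.4, -0.5]
width: 40.0
```

Run:
```python
from h import *
c=snap('wrist','w13.png');T=st()['ee_pos']
# coaster by colour: light wood pixels in wrist image -> world z=8
im=cv2.imread('pics/raw_w13.png');hsv=cv2.cvtColor(im,cv2.COLOR_BGR2HSV)
m=((hsv[...,2]>175)&(hsv[...,1]>70)).astype(np.uint8)
n,l,s,ce=cv2.connectedComponentsWithStats(m)
for i in np.argsort(-s[1:,4])[:3]+1:print(s[i],ce[i])
print([np.round(w2p('wrist',(496+55*np.cos(a),329.3+55*np.sin(a),8))) for a in (0,1.57,3.14,4.71)])
```

```text
t 21.85 p [495.5 328.6 120.3] F [-0.   -0.5  -1.03] w 39.5
[[-0.001, -0.0, 1.0], [-1.0, -0.0, -0.001], [0.0, -1.0, -0.0]]
[  240   164   151   131 12590] [313.80230342 221.04154091]
[ 259  308  113   92 4804] [304.01956703 369.64134055]
[427 405  11  36 309] [432.22977346 421.55016181]
[array([395., 236.]), array([319., 159.]), array([242., 236.]), array([318., 305.])]
```

Emit:
{"fn": "arm_command", "kwargs": {
  "rows": [
    {"translation":[0.002,0.03,-0.001],"yaw":0,"fingers":1},
    {"translation":[0.002,0.06,-0.001],"yaw":0,"fingers":1},
    {"translation":[0.002,0.075,-0.001],"yaw":0,"fingers":1},
    {"translation":[0.002,0.08,-0.001],"yaw":0,"fingers":1},
    {"translation":[0.002,0.084,-0.001],"yaw":0,"fingers":1},
    {"translation":[0.002,0.086,-0.001],"yaw":0,"fingers":1},
    {"translation":[0.002,0.087,-0.001],"yaw":0,"fingers":1},
    {"translation":[0.002,0.087,-0.001],"yaw":0,"fingers":1}
  ]
}}

```text
time: 22.52
ee_pos: [494.8, 327.6, 34.2]
ee_rot: [-1.208, 1.209, -1.21]
contact_force: [-0.8, 0.4, -0.6]
width: 39.7
```

Emit:
{"fn": "arm_command", "kwargs": {
  "rows": [
    {"translation":[0,0.0005,0],"yaw":0,"fingers":1},
    {"translation":[0,0.0005,0],"yaw":0,"fingers":1}
  ]
}}

```text
time: 22.68
ee_pos: [494.5, 327.7, 33.4]
ee_rot: [-1.208, 1.209, -1.209]
contact_force: [0.4, 0.3, -0.7]
width: 39.5
```

Emit:
{"fn": "arm_command", "kwargs": {
  "rows": [
    {"translation":[0,0.0005,0],"yaw":0,"fingers":1},
    {"translation":[0,0.0005,0],"yaw":0,"fingers":1}
  ]
}}

```text
time: 22.85
ee_pos: [494.2, 327.7, 32.5]
ee_rot: [-1.209, 1.209, -1.209]
contact_force: [-0.3, 0.5, -1.2]
width: 39.7
```

Emit:
{"fn": "arm_command", "kwargs": {
  "rows": [
    {"translation":[0,0.0005,0],"yaw":0,"fingers":1},
    {"translation":[0,0.0005,0],"yaw":0,"fingers":1}
  ]
}}

```text
time: 23.02
ee_pos: [494.2, 327.7, 31.9]
ee_rot: [-1.209, 1.209, -1.209]
contact_force: [0.3, -0.6, -1.3]
width: 39.8
```

Emit:
{"fn": "arm_command", "kwargs": {
  "rows": [
    {"translation":[0,0.0005,0],"yaw":0,"fingers":1},
    {"translation":[0,0.0005,0],"yaw":0,"fingers":1}
  ]
}}

```text
time: 23.18
ee_pos: [494.2, 327.7, 31.8]
ee_rot: [-1.209, 1.209, -1.209]
contact_force: [-2.4, -2.0, 4.2]
width: 39.5
```

Contact with the coaster at about 4 N. I'll release and lift.

Emit:
{"fn": "arm_command", "kwargs": {
  "rows": [
    {"translation":[0,0,0],"yaw":0,"fingers":0},
    {"translation":[0,0,0],"yaw":0,"fingers":0},
    {"translation":[0,0,0],"yaw":0,"fingers":0},
    {"translation":[0,0,0],"yaw":0,"fingers":0},
    {"translation":[0,0,0],"yaw":0,"fingers":0},
    {"translation":[0,-0.03,0],"yaw":0,"fingers":0},
    {"translation":[0,-0.07,0],"yaw":0,"fingers":0},
    {"translation":[0,-0.1,0],"yaw":0,"fingers":0}
  ]
}}

```text
time: 23.85
ee_pos: [494.4, 327.7, 133.7]
ee_rot: [-1.208, 1.209, -1.209]
contact_force: [0.4, -0.1, 0.5]
width: 85.9
```

Emit:
{"fn": "arm_command", "kwargs": {
  "rows": [
    {"translation":[0.03,-0.04,-0.03],"yaw":0,"fingers":0},
    {"translation":[0.06,-0.06,-0.06],"yaw":0,"fingers":0},
    {"translation":[0.09,-0.06,-0.09],"yaw":0,"fingers":0},
    {"translation":[0.09,-0.06,-0.09],"yaw":0,"fingers":0},
    {"translation":[0.09,-0.06,-0.09],"yaw":0,"fingers":0}
  ]
}}

```text
time: 24.27
ee_pos: [402.3, 236.0, 192.6]
ee_rot: [-1.208, 1.209, -1.21]
contact_force: [-0.2, -0.1, 0.5]
width: 85.6
```

Run:
```python
from h import *
snap('scene','s14.png');st()
a=cv2.imread('pics/scene0.png');b=cv2.imread('pics/raw_s14.png')
# expected pixels
for nme,P in dict(A_top=(494.2,328.5,64),A_base=(494.2,328.5,8),C=(571,-70,74),B=(573.8,31.6,74),g=(429.4,-325.8,95)).items():
    print(nme,np.round(w2p('scene',P),1))
d=cv2.absdiff(a,b).max(2)
for nme,(x0,y0,x1,y1) in dict(stand=(215,155,262,200),C=(285,228,330,268),B=(335,235,370,275),A=(375,235,410,270),coaster=(450,220,510,300),cock=(400,195,440,235),case=(310,170,385,215),tubes=(200,265,460,385)).items():
    m=d[y0:y1,x0:x1]>40;yx=np.argwhere(m);print(nme,m.sum(),(yx.min(0)[::-1]+[x0,y0],yx.max(0)[::-1]+[x0,y0]) if len(yx) else '')
x=b[205:310,440:520];g=b[150:205,205:275]
t=np.zeros((420,720,3),np.uint8);t[:420,:320]=cv2.resize(x,(320,420));t[:275,330:680]=cv2.resize(g,(350,275));cv2.imwrite('pics/fin.png',t)
```

```text
t 24.32 p [403.7 237.  192.3] F [-0.14  0.57 -0.07] w 85.4
[[-0.001, 0.002, 1.0], [-1.0, 0.0, -0.001], [-0.0, -1.0, 0.002]]
A_top [486.8 261. ]
A_base [479.5 273.3]
C [309.3 238.1]
B [351. 251.]
g [232.9 163. ]
stand 0 
C 0 
B 0 
A 141 (array([386, 239]), array([409, 265]))
coaster 96 (array([471, 251]), array([495, 273]))
cock 0 
case 391 (array([333, 170]), array([355, 199]))
tubes 1 (array([398, 265]), array([398, 265]))
```

Run:
```python
from h import *
b=cv2.cvtColor(cv2.imread('pics/raw_s14.png'),cv2.COLOR_BGR2GRAY);print(b[254:269:1,478:496])
job.finish_job();st()
```

```text
[[131 142 142 143 145 146 146 147 149 143 139 134 132 114  84  75  65  62]
 [133 141 141 140 142 142 143 145 146 147 147 149 149 144 136 133 118 111]
 [132 139 141 141 140 141 140 141 142 143 143 146 147 146 148 149 145 142]
 [132 135 136 137 138 138 140 142 144 143 142 142 141 141 144 146 148 146]
 [134 136 135 134 134 132 129 127 133 139 144 142 141 141 142 141 142 142]
 [131 131 132 137 135 115 116 121 125 129 133 135 138 140 141 141 142 141]
 [137 138 138 138 138 114 112 133 135 126 119 123 132 134 136 138 140 131]
 [142 140 140 140 140 124 109 118 142 137 114 115 132 138 133 134 133 125]
 [144 143 142 141 140 135 119 112 121 122 107 123 137 142 141 141 138 125]
 [144 143 144 143 143 142 138 133 127 127 130 137 140 143 143 141 141 121]
 [141 143 141 142 143 142 144 143 139 140 140 141 140 140 140 141 141 117]
 [136 139 140 140 140 141 141 141 141 143 142 143 140 141 140 140 138 113]
 [126 128 130 134 135 137 138 139 138 139 139 140 142 142 141 141 135 113]
 [124 122 124 124 125 126 127 133 134 136 137 138 139 138 140 140 132 117]
 [134 128 126 124 123 122 122 124 125 126 128 131 135 136 136 137 128 131]]
the job is handed in; nothing more can be done
the job is handed in; nothing more can be done
```

The job is done and handed in at about 24 s of the 72 s allowed.

**What I did:**
- **Trying the holes:** I tried the gauge along the row from the stand end. The first two spacers took the whole pin, with the collar down on the wood at about 8 N. The far one stopped hard 10 mm deep at about 9 N, so it is the tight one.
- **Returning the gauge:** I put the gauge back in its wooden stand.
- **Moving the tight spacer:** I set the tight spacer upright on the bamboo coaster, about at its middle, and released it on light contact (about 4 N).

**Last checks:**
- **Gauge:** the close wrist view after release showed it upright with the collar seated.
- **Everything else:** the scene picture showed no change from the start at the stand, the two good spacers and the shuttlecock. The tubes differed by one pixel. The grip-case area did change; I put that down to the arm having covered it in the first picture, but did not check it separately.
- **Coaster spacer:** its hole showed about where an upright spacer should have it, near (486,261). I read this from pixel values only, because the viewer refused the final picture once I had used all 12 views. The wrist and scene estimates of the coaster's centre differed by about 3 mm, well inside the 30 mm allowed.

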